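# Unclamp the candy tray: press the ratchet release and push the jaw back

### The arm

A 6-joint arm with a two-finger parallel gripper is mounted at the origin on the work surface. World frame = base frame: x ahead of the robot, y to its left, z up, the work surface at z = 0. Lengths are in m, angles in degrees, forces in N, time in s.
With the tool pointing down it reaches from about 0.325 to 0.875 m from the base axis. Payload 4.4 kg.
Tool frame: the origin (TCP) lies on the centre line of the jaws, within the pads' length; the fingertips stand 19 mm ahead of it and the grasp point (between the pads) is the TCP; z points along the fingers, y is the direction in which the jaws open and shut (so a half turn about z gives the same grasp; the last joint's range is limited). The gripper opens to 85 mm and grips with 20 to 120 N. Pads are 22 mm wide; open, the fingers measure 114 mm over their backs; the gripper's body (76 mm by 85 mm) begins 54 mm behind the grasp point. The pads swing forward as they close: fully open they stand 13 mm farther back than shut.
Start: joints at [58.814, 11.837, 88.321, -0, 79.842, -8.623], TCP at [0.221, 0.531, 0.25] pointing down, gripper open.
Joint ranges: [-156.59, 156.59], [-49.26, 127.26], [12.9, 141.05], [-63.56, 243.56], [4.71, 150.69], [-161.64, 161.64]. Speed limits (degrees/s): [159.86, 159.86, 180, 180, 180, 180].

### API

Orientations are given as [roll, pitch, yaw] about the fixed x, y, z axes, in that order (R = Rz(yaw) Ry(pitch) Rx(roll)).
In Python, from workcell import bot, get_image, calibration, job gives the robot as it stands. The module is installed in compiled form; this text tells all that it offers.
- The arm moves only by the tool servo_tool, never from a script. Its argument "motion" is text: rows parted by semicolons, each of 5 numbers parted by spaces: the finger opening in m, from 0 to 0.0854, then the shift along the tool's x, y, z in m, then the turn about the tool's z in degrees. A call has 1 to 20 rows; each row is the pose to reach, as a shift and turn from the pose measured when the call began, along the tool's axes at that moment; what a row does not reach only later rows make up. A row lasts 1/10 s, in which the tool goes at most 50 mm and 8.59 degrees, less where a joint would pass 70% of its speed; a pose out of reach is approached as far as the arm can. A call with a gripper value outside its range is refused whole. The fingers move at their own pace and stop on an object; "squeeze" is the grip in N (left out, the last holds). Time passes only in rows, so rows that repeat a pose let the fingers close. It gives the time, the measured TCP pose, the force and the opening at its end, in the units of the state.
- bot.read_state(): the state, without advancing time (a new reading comes with each control period).
- get_image(name): name is "scene" or "side" or "wrist"; returns the picture (480x640x3 uint8, red, green, blue); there is no depth.
- calibration(name): a dict with "fx", "fy", "cx", "cy" (pixels), "R" (3x3) and "t" (3): a world point X has camera coordinates R X + t; the wrist camera has in their place "hand_eye" (4x4, takes a point from camera to tool coordinates, whose origin is the TCP and whose axes are the flange's). Camera axes: x right, y down, z forward; pixel columns grow to the right and rows downward; lengths in m; the calibration is good to about 2 mm. A picture is of the moment at which its call begins: read the wrist's pose just before it. calibration takes no time and is no camera call.
- job.job_done(): hands the job in, once; it reports no verdict.
The state is a dict: "t": time; "q": joint angles; "qvel": joint speeds; "effort": joint torques, N m; "position": TCP position; "ee_rot": TCP orientation; "force": force on the tool from outside, world axes, zero at the start; "wrist_torque": the same for the moment, N m; "gripper_width": finger opening in m.
Only numpy, scipy, OpenCV 4.12 (cv2) and the standard library are available. Lean on these libraries where they do the work, as an engineer would, in place of code of your own. Each camera call takes 0.05 s, during which the arm holds its last target. There are 200 camera calls.

### The job

The round candy tray is clamped on its wooden board by a sliding jaw on a toothed bar. Free it: press the jaw's black release paddle all the way down with a fingertip (it stays down), then, from the tray's side and above the tray, push the jaw's upright plate back along the bar until it meets the end of its travel. Only press and push: do not pinch the jaw plate, do not force the jaw before it is released, leave the tray lying in its place, leave everything else undisturbed, and finish clear of it all.

Things in the scene. Friction and masses are not known exactly. Their poses are not given: they have to be found in the camera images.
- holder: The fixed tray clamp. Origin on the worktop under the middle of the jaw's closed front face; +x along the bar in the opening direction (away from the tray), +z up. Wooden board 185 x 200 mm, 12 mm thick, x -190 to -5 mm, two stop pins (16 mm thick, top at 57 mm height) at x -167, y +-48 mm. Bar 30 mm wide, 14 mm high, teeth to 19 mm, x -10 to 235 mm; end block 60 mm wide, 30 mm high.
- jaw (a joint): Travel of the jaw along the holder's +x, m: 0 = closed on the tray, 0.09 = fully back at its hard stop. Teeth hold it near 0 (1 to 3 mm of play) while the release is up; released it slides with about 2.5 N of friction and stays put. The jaw: upright plate 14 mm thick, 90 mm wide, 24 to 95 mm above the worktop, with low cheeks (28 mm high) out to 62 mm behind its front face.
- face_mid (a point): Point on the jaw's dark rubber front face (the side towards the tray, the face to push on; the back is bare metal), in the middle of its width, 75 mm above the worktop; it moves with the jaw. Axes as the holder's. The free part of the face above the tray reaches from 40 to 95 mm above the worktop.
- release (a joint): Angle of the release paddle, rad: 0 = up (ratchet engaged), 0.32 = fully down; the teeth let go from about 0.22. It turns about a pin across the bar, 45 mm behind the jaw's front face and 14 mm above the worktop. Stiff by friction (about 3 N at the pad), no spring: it stays where it is left.
- pad_top (a point): Centre of the top of the release paddle's black ribbed pad, 40 mm along the bar by 36 mm across, which sticks out behind the jaw (away from the tray), 90 mm behind its front face. About 45 mm above the worktop when up; pressed fully down it is about 16 mm lower and 7 mm further along +x.
- tray: Round white melamine candy tray, 170 mm across the rim, 26 mm high, with sweets fixed in it (all below the rim); it lies on the board (rim 38 mm above the worktop) between the two pins and the jaw, about 1 mm of play. Origin: centre of its underside.
- teacup: Bystander: glass teacup, 82 mm across, 60 mm high, beside the bar. Origin: centre of its underside.
- spatula: Bystander: orange silicone spatula, 260 mm long, lying beside the bar. Origin under its middle.
- spoon: Bystander: steel spoon, 140 mm long, lying near the board. Origin under its middle.
- sugar_jar: Bystander: closed glass jar, 84 mm across, 130 mm high. Origin: centre of its underside.
- tin: Bystander: lidded metal tin, 103 x 73 x 64 mm. Origin: centre of its underside.
Mind the look-alikes: they are no part of the job. Of the things like the tray, leave any that is green; of the rest the larger one is meant.

How it is judged:
By the outcome, as a careful person would: the job done as asked, in the order asked, and still so for the second after the job is handed in, with the robot touching nothing.
It also fails if it takes over 35 s, if anything falls off the work surface, if the arm or the gripper's body presses on something with over 40 N, if the wrist force passes 120 N, or if a joint passes its speed limit or range.

## Working session

There is one attempt and no reset: what is moved stays moved. The work goes in short steps, Python scripts to look and compute and a tool call to move; the robot and the scene stay as the last step left them, time stands still between calls to the robot, and variables do not carry over. Pictures are saved under pics/ and viewed, on a budget of 10 in all, crops included, one or two more only if the job needs it, and the job is handed in when it is done.

Besides the shell and the picture viewer there is one more tool, called after "Emit:" as a command line: name --argument value ..., lists and objects as JSON in quotes. servo_tool: Moves the arm, as the interface text tells. Its arguments: {"type":"object","properties":{"motion":{"type":"string"},"squeeze":{"type":"number"}},"required":["motion"]}

```bash
mkdir -p pics; python3 - <<'E'
from workcell import bot,get_image,calibration
import cv2,numpy as np
s=bot.read_state();print(s['t'],s['position'],s['ee_rot'],s['gripper_width'])
for n in("scene","side"):
    im=get_image(n);cv2.imwrite(f"pics/{n}0.png",im[:,:,::-1])
    c=calibration(n);print(n,c, -np.array(c['R']).T@np.array(c['t']))
print(calibration("wrist"))
E
```

```text
0.0 [0.22023848 0.53035971 0.24910079] [-1.79867070e+02 -1.99601849e-02  1.57439006e+02] 0.08570296354757286
scene {'fx': 437.53882538609264, 'fy': 437.53882538609264, 'cx': 313.4187655333211, 'cy': 237.8727318332062, 'R': array([[ 0.74068838,  0.67183747, -0.0038904 ],
       [ 0.34707481, -0.38758879, -0.85399883],
       [-0.57525629,  0.63119675, -0.52026038]]), 't': array([-0.46207095, -0.07943069,  1.34393018])} [ 1.14292327 -0.56863424  0.62956226]
side {'fx': 584.8517275550104, 'fy': 584.8517275550104, 'cx': 307.6590396703312, 'cy': 238.45963980961832, 'R': array([[ 0.69477587, -0.71905106, -0.01587657],
       [-0.54278865, -0.5097257 , -0.66750295],
       [ 0.47187601,  0.47238256, -0.74443787]]), 't': array([-0.33396997,  0.38282674,  1.2476425 ])} [-0.14890427 -0.63436939  1.17902801]
{'fx': 356.91325922914876, 'fy': 356.91325922914876, 'cx': 321.55181374906323, 'cy': 238.2822458369544, 'hand_eye': array([[-7.60001339e-04, -9.45109525e-01, -3.26752824e-01,
         8.58012953e-02],
       [ 9.99999408e-01, -9.72550355e-04,  4.87113510e-04,
         2.88173616e-04],
       [-7.78159193e-04, -3.26752260e-01,  9.45109705e-01,
        -1.23829761e-01],
       [ 0.00000000e+00,  0.00000000e+00,  0.00000000e+00,
         1.00000000e+00]])}
```

View pics/scene0.png

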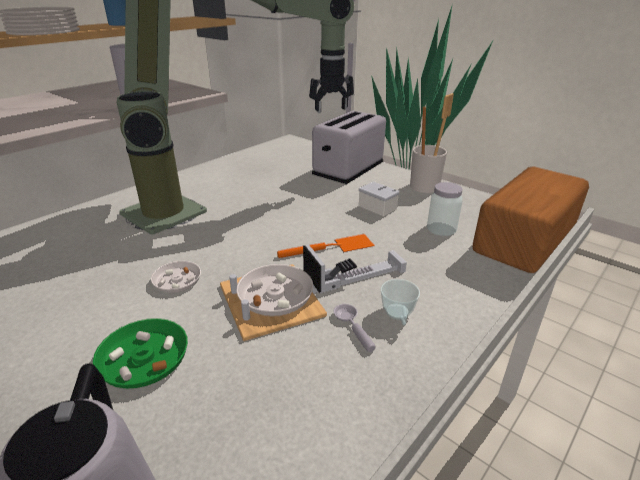

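View pics/side0.png

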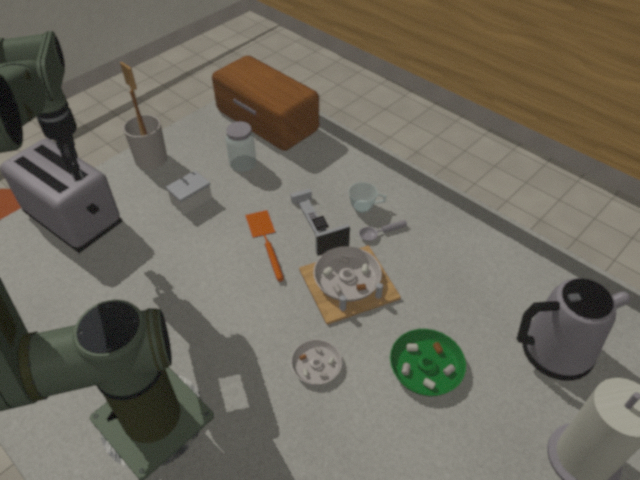

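The scene view shows the clamp at about (320,270), with the tray at (275,290). In the side view the jaw face is at (333,239), the pad at (320,223) and the end block at (302,198). I'll zoom both views into one picture.

```bash
python3 - <<'E'
import cv2,numpy as np
a=cv2.imread("pics/scene0.png")[225:345,215:415];b=cv2.imread("pics/side0.png")[180:330,280:420]
a=cv2.resize(a,None,fx=4,fy=4,interpolation=cv2.INTER_CUBIC)[:, :]
cv2.imwrite("pics/sc_crop.png",a)
cv2.imwrite("pics/si_crop.png",cv2.resize(b,None,fx=4,fy=4,interpolation=cv2.INTER_CUBIC))
E
```

```text
(no output)
```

View pics/sc_crop.png

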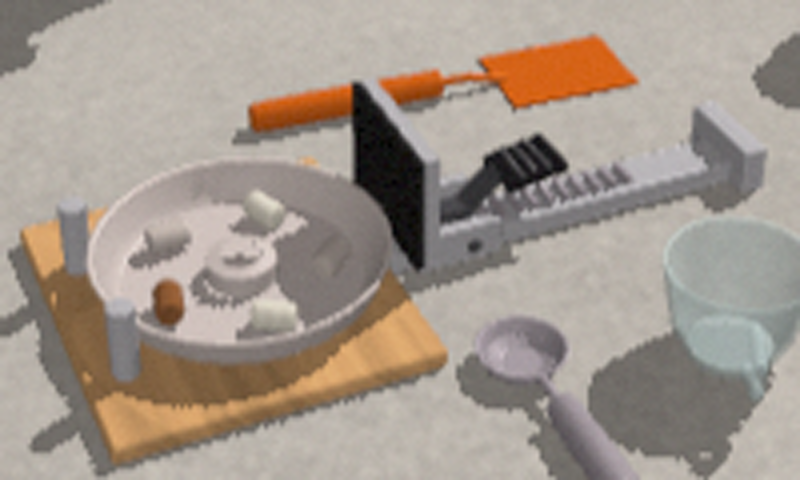

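View pics/si_crop.png

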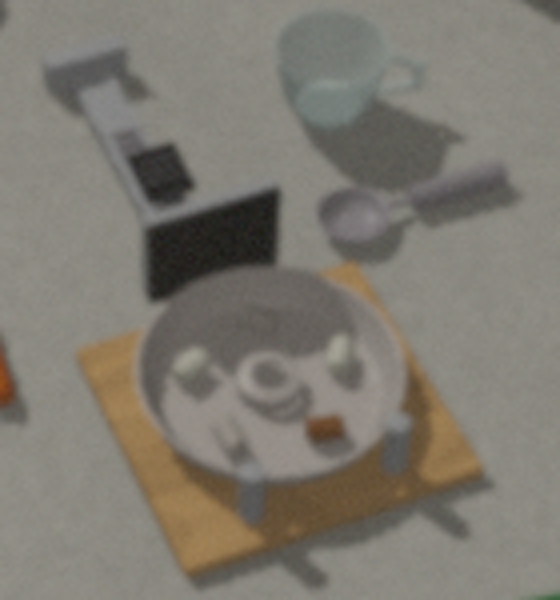

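```bash
cat > h.py <<'E'
from workcell import calibration
import numpy as np
def proj(n,X):
    c=calibration(n);p=(np.array(c['R'])@np.atleast_2d(X).T).T+c['t']
    return np.c_[c['fx']*p[:,0]/p[:,2]+c['cx'],c['fy']*p[:,1]/p[:,2]+c['cy']]
def hold(p,H):
    H=np.atleast_2d(H);c,s=np.cos(p[2]),np.sin(p[2])
    return np.c_[p[0]+c*H[:,0]-s*H[:,1],p[1]+s*H[:,0]+c*H[:,1],H[:,2]]
def ray(n,u,z):
    c=calibration(n);R=np.array(c['R']);o=-R.T@c['t']
    d=R.T@[(u[0]-c['cx'])/c['fx'],(u[1]-c['cy'])/c['fy'],1];return o+d*(z-o[2])/d[2]
E
python3 - <<'E'
from h import *
from scipy.optimize import least_squares
H={'scene':[(-190,-100,12,112,450),(-5,-100,12,445,352),(-190,100,12,20,232),(0,45,95,355,85),(0,-45,95,420,163),(-167,48,57,72,203),(-167,-48,57,121,303)],
'side':[(-5,100,12,78,355),(-5,-100,12,352,265),(-190,100,12,192,572),(-190,-100,12,487,470),(0,45,95,147,225),(0,-45,95,278,192),(-167,48,57,249,470),(-167,-48,57,398,420)]}
off={'scene':(215,225),'side':(280,180)}
D={n:(np.array(v)[:,:3]/1000,np.array(v)[:,3:]/4+off[n]) for n,v in H.items()}
f=lambda p:np.concatenate([(proj(n,hold(p,A))-B).ravel() for n,(A,B) in D.items()])
a=ray('side',D['side'][1][1],.012)
r=least_squares(f,[a[0],a[1],0.5],loss='soft_l1')
if r.cost>200: r=min((least_squares(f,[a[0],a[1],y]) for y in np.arange(-3,3,.5)),key=lambda r:r.cost)
p=r.x;print(p,np.degrees(p[2]));print(f(p).reshape(-1,2).round(1).tolist())
np.save('p.npy',p)
print('pad',hold(p,(.09,0,.045)),'face',hold(p,(0,0,.075)))
for n,u in(('scene',(525,162)),('side',(162,168))):
    w=ray(n,np.array(u)/4+off[n],.045);c,s=np.cos(p[2]),np.sin(p[2]);d=w[:2]-p[:2];print(n,w,'holder',c*d[0]+s*d[1],-s*d[0]+c*d[1])
E
```

```text
[0.5976621  0.02040529 1.14904544] 65.83545437682662
[[-0.4, 0.5], [1.2, -0.3], [-0.9, -1.2], [-0.9, -0.7], [-0.9, 0.6], [-0.4, 0.2], [-0.6, 0.9], [-1.4, -2.2], [0.4, -2.2], [-1.7, -0.6], [-0.4, -1.2], [0.3, 1.2], [0.4, -0.7], [0.6, -0.4], [-0.1, -0.3]]
pad [[0.63450437 0.10251891 0.045     ]] face [[0.5976621  0.02040529 0.075     ]]
scene [0.63642104 0.10003902 0.045     ] holder 0.0885220139366947 -0.002763886796010827
side [0.63586465 0.10124927 0.045     ] holder 0.08939845333166904 -0.0017608224932105718
```

```bash
python3 - <<'E'
from h import *
for n,u,z in(('scene',(427,190),0),('side',(150,165),0),('side',(243,165),0),('side',(188,205),0),('side',(125,68),.25),('side',(60,160),.19)):print(n,u,ray(n,u,z))
from workcell import bot
s=bot.read_state()
from scipy.spatial.transform import Rotation as Ro
R=Ro.from_euler('xyz',s['ee_rot'],degrees=True).as_matrix();print(R.round(3))
p=np.load('p.npy');t=hold(p,(.091,-.001,.15))[0];print(t,R.T@(t-s['position']))
E
```

```text
scene (427, 190) [0.52347964 0.67922594 0.        ]
side (150, 165) [0.48480631 0.6774585  0.        ]
side (243, 165) [0.68008633 0.46781555 0.        ]
side (188, 205) [0.45617233 0.45352084 0.        ]
side (125, 68) [0.55534775 0.80711716 0.25      ]
side (60, 160) [0.23330777 0.65538453 0.19      ]
[[-0.923  0.384 -0.001]
 [ 0.384  0.923 -0.002]
 [ 0.    -0.002 -1.   ]]
[0.6358261  0.10302193 0.15      ] [-0.54775385 -0.23505572  0.09952836]
```

Emit:
servo_tool --motion "0 -0.045 -0.019 0 0.5; 0 -0.09 -0.038 0 1; 0 -0.135 -0.057 0 1.6; 0 -0.18 -0.076 0 1.6; 0 -0.225 -0.096 0 1.6; 0 -0.27 -0.115 0 1.6; 0 -0.315 -0.134 0 1.6; 0 -0.36 -0.154 0 1.6; 0 -0.405 -0.173 0.01 1.6; 0 -0.45 -0.192 0.02 1.6; 0 -0.495 -0.212 0.04 1.6; 0 -0.53 -0.227 0.06 1.6; 0 -0.548 -0.235 0.08 1.6; 0 -0.548 -0.235 0.1 1.6; 0 -0.548 -0.235 0.13 1.6; 0 -0.548 -0.235 0.13 1.6; 0 -0.548 -0.235 0.13 1.6" --squeeze 20

```text
t: 1.8
position: [0.6352, 0.1029, 0.1186]
ee_rot: [-179.8, -0.2, 155.8]
force: [-0.1, 0.1, 0.7]
gripper_width: 0.0
```

```bash
python3 - <<'E'
from h import *
from workcell import bot,get_image
import cv2
from scipy.spatial.transform import Rotation as Ro
s=bot.read_state();P=s['position'];print(s['t'],P,s['ee_rot'],s['force'],s['gripper_width'])
w=get_image('wrist');a=get_image('scene');b=get_image('side')
C=np.hstack([cv2.resize(a[205:325,255:415],(480,360)),cv2.resize(b[160:280,260:367],(320,360))])
cv2.imwrite('pics/pre.png',np.vstack([C,cv2.resize(w,(320,240)).repeat(1,0) if 0 else np.hstack([cv2.resize(w,(320,240)),np.zeros((240,480,3),np.uint8)])])[:,:,::-1])
R=Ro.from_euler('xyz',s['ee_rot'],degrees=True).as_matrix()
tip=P+R@[0,0,.019];p=np.load('p.npy');c,q=np.cos(p[2]),np.sin(p[2]);d=tip[:2]-p[:2];print('tip holder',c*d[0]+q*d[1],-q*d[0]+c*d[1],tip[2])
E
```

```text
1.8 [0.63515376 0.10292914 0.11859956] [-1.79812833e+02 -1.55770061e-01  1.55841113e+02] [-0.11326442  0.06599259  0.73134979] 1.588064299505064e-06
tip holder 0.09057803908947411 -0.0003729037237719182 0.09959973591678725
```

View pics/pre.png

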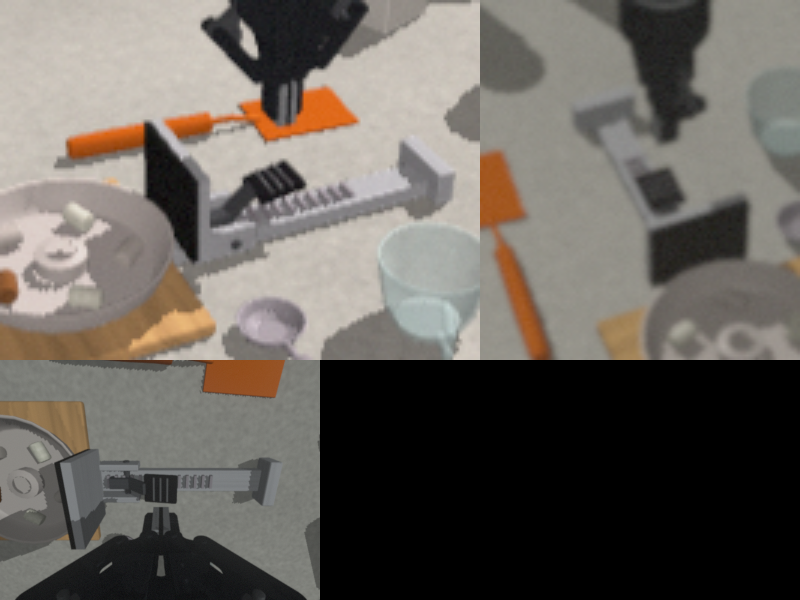

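The fingertip is centred over the pad: wrist view tip (161,512), pad (160,487). Next I go down and press along the paddle's arc.

Emit:
servo_tool --motion "0 0 0 0.02 0; 0 0 0 0.04 0; 0 0 0 0.05 0; 0 0 0.001 0.054 0; 0 0 0.002 0.057 0; 0 0 0.003 0.06 0; 0 0 0.005 0.063 0; 0 0 0.006 0.066 0; 0 0 0.007 0.068 0; 0 0 0.007 0.068 0"

```text
t: 2.95
position: [0.6412, 0.1099, 0.054]
ee_rot: [180.0, 0.3, 155.9]
force: [-0.4, 1.5, 0.9]
gripper_width: -0.0
```

Emit:
servo_tool --motion "0 0 0.0005 0.002 0; 0 0 0.001 0.004 0; 0 0 0.001 0.006 0; 0 0 0.001 0.006 0"

```text
t: 3.35
position: [0.6421, 0.1114, 0.0488]
ee_rot: [179.9, 0.3, 155.9]
force: [-1.4, 3.6, 5.0]
gripper_width: 0.0001
```

```bash
cat > look.py <<'E'
from h import *
import sys,cv2
from workcell import bot,get_image
s=bot.read_state();P=s['position'];print(s['t'],P,s['ee_rot'],s['force'],s['wrist_torque'])
w=get_image('wrist');a=get_image('scene');b=get_image('side')
C=np.hstack([cv2.resize(a[205:325,255:415],(480,360)),cv2.resize(b[160:280,260:367],(320,360))])
D=np.hstack([cv2.resize(w[:, :],(320,240)),cv2.resize(a[245:305,315:435],(480,240),interpolation=cv2.INTER_CUBIC)])
cv2.imwrite('pics/%s.png'%sys.argv[1],np.vstack([C,D])[:,:,::-1])
p=np.load('p.npy');c,q=np.cos(p[2]),np.sin(p[2]);d=P[:2]-p[:2];print('tcp holder',c*d[0]+q*d[1],-q*d[0]+c*d[1],'tip z',P[2]-.019)
E
python3 look.py press
```

```text
3.35 [0.64207057 0.11140137 0.04879453] [179.89384886   0.28174743 155.86954501] [-1.42835081  3.60471277  5.01534116] [0.47388382 0.20488404 0.00545315]
tcp holder 0.10120140956782783 -0.003267086570678958 tip z 0.029794532708848753
```

View pics/press.png

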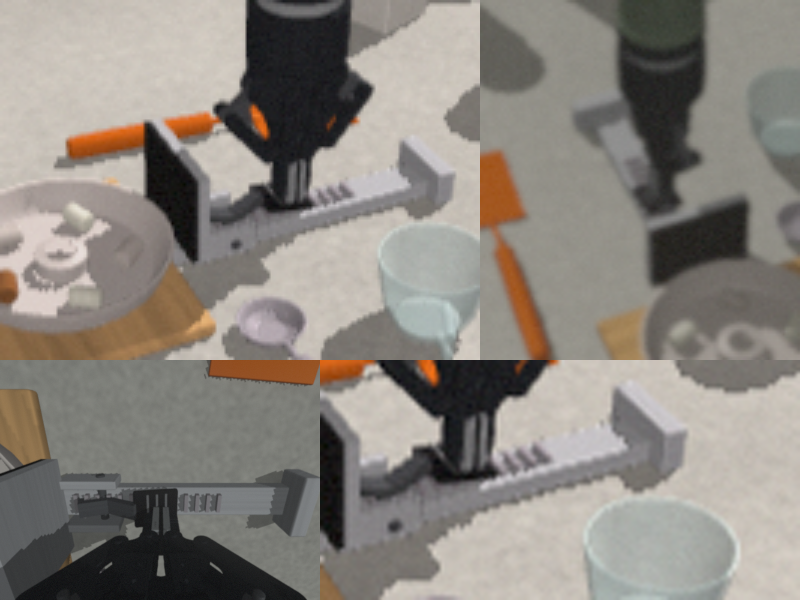

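The pad is nearly flat on the bar and the plate hasn't moved. I'll press a little further to feel the stop.

Emit:
servo_tool --motion "0 0 0 0.003 0; 0 0 0 0.004 0; 0 0 0 0.005 0; 0 0 0 0.005 0"

```text
t: 3.9
position: [0.6426, 0.1117, 0.0478]
ee_rot: [179.9, 0.3, 155.9]
force: [-8.7, 1.5, 20.5]
gripper_width: -0.0
```

That was the hard stop (20 N). I lift off, cross to the tray's side above the plate, and lower in front of the face.

Emit:
servo_tool --motion "0 0 0 -0.03 0; 0 0.001 0 -0.07 0; 0 0.002 0 -0.11 0; 0 0.003 -0.02 -0.12 0; 0 0.003 -0.06 -0.12 0; 0 0.003 -0.1 -0.12 0; 0 0.003 -0.14 -0.12 0; 0 0.003 -0.15 -0.12 0; 0 0.003 -0.15 -0.12 0; 0 0.003 -0.15 -0.09 0; 0 0.003 -0.15 -0.06 0; 0 0.003 -0.15 -0.035 0; 0 0.003 -0.15 -0.024 0; 0 0.003 -0.15 -0.024 0; 0 0.003 -0.15 -0.024 0"

```text
t: 5.4
position: [0.5794, -0.0235, 0.0721]
ee_rot: [179.9, 0.4, 155.9]
force: [0.5, -0.3, 0.2]
gripper_width: 0.0
```

```bash
python3 look.py prepush
```

```text
5.4 [ 0.57940273 -0.02352424  0.07211868] [179.86219935   0.37814951 155.93566234] [ 0.51753053 -0.34952124  0.20633131] [ 0.02069962  0.04052309 -0.03557572]
tcp holder -0.047554768168846 -0.0013235596705487157 tip z 0.05311867609909858
```

View pics/prepush.png

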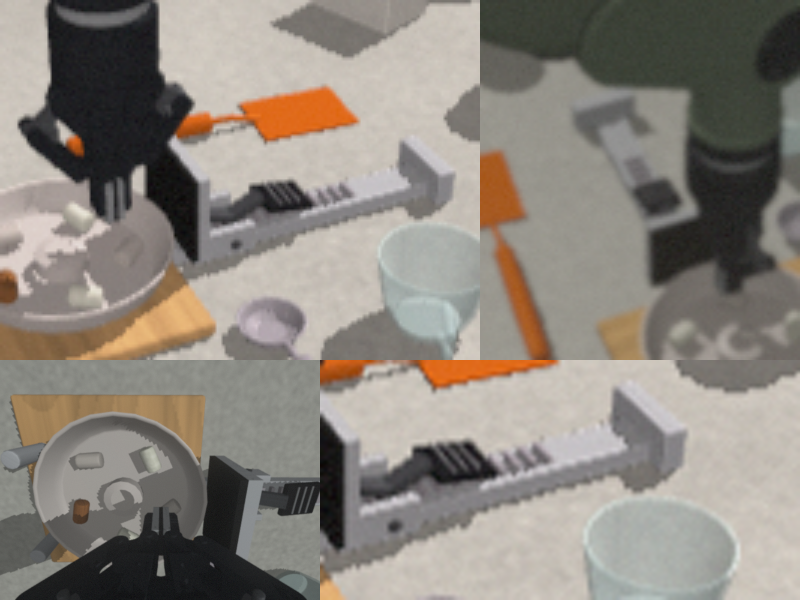

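The paddle stays down, at (280,195) in the scene crop. The fingertips stand in front of the dark face, above the tray. Now pushing.

Emit:
servo_tool --motion "0 0 0.012 0 0; 0 0 0.022 0 0; 0 0 0.028 0 0; 0 0 0.034 0 0; 0 0 0.04 0 0; 0 0 0.046 0 0; 0 0 0.053 0 0; 0 0 0.06 0 0; 0 0 0.067 0 0; 0 0 0.074 0 0; 0 0 0.081 0 0; 0 0 0.088 0 0; 0 0 0.095 0 0; 0 0 0.101 0 0; 0 0 0.107 0 0; 0 0 0.112 0 0; 0 0 0.115 0 0; 0 0 0.115 0 0"

```text
t: 7.35
position: [0.6278, 0.0816, 0.0739]
ee_rot: [179.8, 0.6, 155.9]
force: [1.7, -1.3, 5.1]
gripper_width: 0.0001
```

Emit:
servo_tool --motion "0 0 0.003 0 0; 0 0 0.006 0 0; 0 0 0.009 0 0; 0 0 0.011 0 0; 0 0 0.013 0 0; 0 0 0.013 0 0"

```text
t: 7.95
position: [0.6296, 0.0857, 0.0739]
ee_rot: [-179.3, 0.4, 155.9]
force: [-10.8, -24.2, 14.1]
gripper_width: -0.0001
```

```bash
python3 look.py push1
```

```text
7.95 [0.62958245 0.08565253 0.07385297] [-179.32011816    0.35243727  155.9226052 ] [-10.82991073 -24.15045638  14.0990644 ] [-3.03832098  1.47106953 -0.02629202]
tcp holder 0.07259672704781886 -0.002413766465473907 tip z 0.05485297424562237
```

View pics/push1.png

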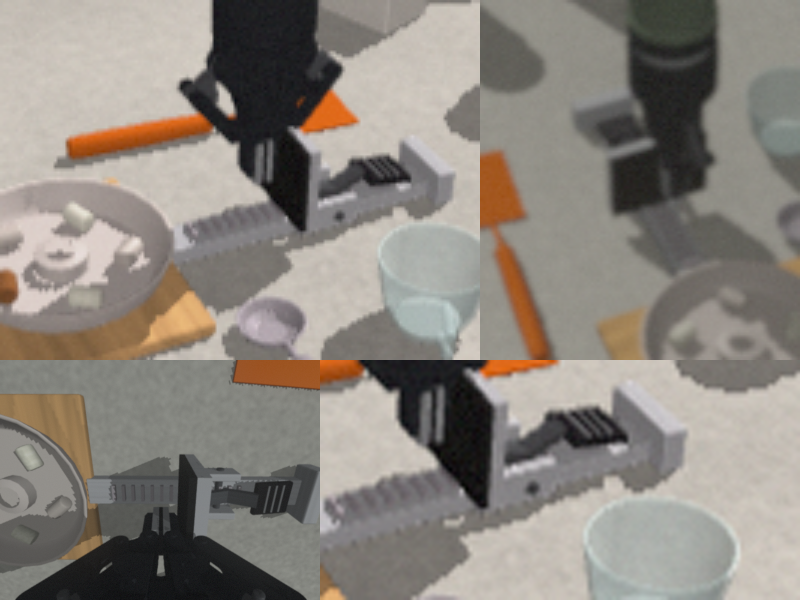

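Force rose to 26 N with no further advance, so the jaw is at its stop. I back off, lift clear and check.

Emit:
servo_tool --motion "0 0 -0.01 0 0; 0 0 -0.025 0 0; 0 0 -0.045 -0.005 0; 0 0 -0.05 -0.04 0; 0 0 -0.05 -0.08 0; 0 -0.03 -0.06 -0.12 0; 0 -0.05 -0.1 -0.16 0; 0 -0.05 -0.14 -0.18 0; 0 -0.05 -0.17 -0.18 0; 0 -0.05 -0.17 -0.18 0"

```text
t: 9.1
position: [0.6046, -0.0909, 0.2567]
ee_rot: [-179.3, 0.4, 155.7]
force: [0.7, 0.1, -0.8]
gripper_width: -0.0003
```

```bash
python3 look.py end; python3 - <<'E'
from h import *
p=np.load('p.npy');c,q=np.cos(p[2]),np.sin(p[2])
for u in((358.2,257.5),):
    d=ray('scene',u,.095)[:2]-p[:2];print(c*d[0]+q*d[1],-q*d[0]+c*d[1])
for x in(.08,.085,.09):
    print(x,[((proj('scene',hold(p,(x,y,.095)))[0]-(255,205))*3).round(0).tolist() for y in(.045,-.045)],[((proj('side',hold(p,(x,y,.095)))[0]-(260,160))*3).round(0).tolist() for y in(.045,-.045)])
E
```

```text
9.1 [ 0.60460745 -0.09088337  0.256676  ] [-179.33363298    0.40815618  155.65717676] [ 0.66221343  0.07822348 -0.82379706] [ 0.02213815 -0.05812939 -0.05232982]
tcp holder -0.09869369896274276 -0.05189371265055919 tip z 0.23767599804561682
0.09192118717683978 -0.04919054300834961
0.08 [[238.0, 99.0], [292.0, 158.0]] [[136.0, 168.0], [231.0, 140.0]]
0.085 [[244.0, 98.0], [298.0, 157.0]] [[133.0, 165.0], [229.0, 136.0]]
0.09 [[250.0, 97.0], [305.0, 155.0]] [[131.0, 161.0], [227.0, 132.0]]
```

View pics/end.png

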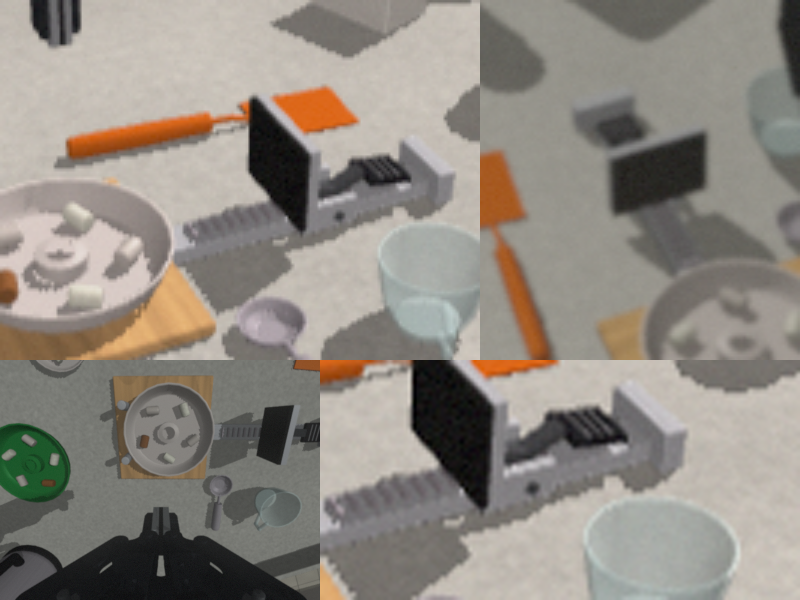

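The front top corners are at (250,97) and (307,153) in the scene crop, and (129,160) and (226,132) in the side crop. These match 90 mm of travel. The tray is in place, the paddle is down and the gripper is clear.

```bash
python3 -c "
from workcell import job;print(job.job_done())"
```

```text
the job is handed in; nothing more can be done
None
```

The tray is free: I pressed the release paddle down to its stop, then pushed the jaw's dark face back from above the tray to the end of its travel. I then backed off, lifted clear and handed the job in at about 9 s.

- **Paddle:** with closed fingertips, the press ended at about 20 N with only 1 mm of give. The paddle stayed down in every later picture.
- **Jaw:** the push stalled at about 26 N. In both camera views the plate's top corners match 90 mm of travel, to about 1 mm.
- **Surroundings:** the tray lies on its board between the pins, and the nearby spoon, teacup and spatula look undisturbed. I didn't measure any of these, and I didn't check the jar or tin in the last pictures.
- **Gripper:** it finished with the fingertips about 0.24 m above the worktop, and the force reading was close to zero.

No check failed. The first paddle press stopped a few millimetres short of the stop, so I pressed twice more. During the press the tool also drifted about 3 mm sideways, but it stayed on the pad.

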